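Hang the parts basket and finish the carton stack

ROBOT

A 6-joint arm with a two-finger parallel gripper is mounted at the origin on the work surface. World frame = base frame: x ahead of the robot, y to its left, z up, the work surface at z = 0. Lengths are in m, angles in rad, forces in N, time in s.
With the tool pointing down it reaches from about 0.275 to 0.725 m from the base axis. Payload 5.6 kg.
Tool frame: the origin (TCP) lies at the very end of the fingers, on their centre line; the grasp point (between the pads) lies 19 mm behind it; z points along the fingers, y is the line along which they close (so a half turn about z gives the same grasp; the last joint's range is limited). The gripper opens to 85 mm and grips with 20 to 120 N. Pads are 22 mm wide; open, the fingers measure 114 mm over their backs; the gripper's body (76 mm by 85 mm) begins 54 mm behind the grasp point. The pads swing forward as they close: fully open they stand 13 mm farther back than shut.
Start: joints at [-1.009, 0.255, 0.108, 0, -1.424, -0.285], TCP at [0.15, -0.529, 0.231] pointing down, gripper open.
Joint ranges: [-2.95, 2.95], [-1.21, 1.97], [-1.09, 1.5], [-2.87, 1.71], [-2.94, -0.07], [-3.05, 3.05]. Speed limits (rad/s): [2.57, 2.57, 3.14, 3.14, 3.14, 3.14].

INTERFACE

Orientations are given as a unit quaternion [x, y, z, w].
In Python, from bench import arm gives the robot as it stands.
- The arm moves only by the tool carry_out, never from a script. Its argument "motion" is a list of rows, each a list of 6 numbers: the shift along the tool's x, y, z in m, then the turn, a rotation vector about the tool's x, y, z in rad. A call has 1 to 8 rows; each row is the pose to reach, as a shift and turn from the pose commanded when the call began, along the tool's axes at that moment; what a row does not reach only later rows make up. A row lasts 1/12 s, in which the tool goes at most 41.7 mm and 7.16 degrees, less where a joint would pass 70% of its speed; a pose out of reach is approached as far as the arm can. A call with a gripper value outside its range is refused whole. "hand" is the closure, from -1 (fully open) to 1 (shut), set as the call begins (left out, the last holds). The fingers move at their own pace and stop on an object; the grip force is fixed at half the most. Time passes only in rows, so rows that repeat a pose let the fingers close. It gives the time, the measured TCP pose, the force, the opening and the grip force at its end, in the units of the state.
- arm.read_state(): the state, without advancing time (a new reading comes with each control period).
- arm.snapshot(name): name is "scene" or "top"; returns a dict with "pixels" (400x640x3 uint8, red, green, blue), "fx", "fy", "cx", "cy" (pixels), "R" (3x3) and "t" (3): a world point X has camera coordinates R X + t. Camera axes: x right, y down, z forward; pixel columns grow to the right and rows downward; lengths in m; the calibration is good to about 2 mm. A picture is of the moment at which its call begins. There is no depth.
- arm.close_job(): hands the job in; it is judged then, once.
The state is a dict: "time": time; "joint_pos": joint angles; "joint_vel": joint speeds; "effort": joint torques, N m; "tool_pos": TCP position; "ee_rot": TCP orientation; "force": force on the tool from outside, world axes, zero at the start; "wrist_torque": the same for the moment, N m; "grip_width": opening from 0.0 (shut) to 1.0 (fully open); "gripper_force": force on a finger pad.
Only numpy, scipy, OpenCV 4.12 (cv2) and the standard library are available. Lean on these libraries where they do the work, as an engineer would, in place of code of your own. Each camera call takes 0.05 s, during which the arm holds its last target. There are 200 camera calls.

TASK

The parts basket has been left standing on the unfinished stack of cartons. First hang it by its handle on the double hook, resting across both prongs, and let go; then set the last carton gently and squarely on top of the stack, its long side along theirs. Do not shift the stack or disturb the other things on the bench.

Things in the scene. Friction and masses are not known exactly. Their poses are not given: they have to be found in the camera images.
- basket: Open blue plastic parts basket, 84 (x) x 160 (y) x 55 mm high, with a stiff fixed handle arch from the middle of its short ends; 150 mm high overall, 0.25 to 0.5 kg, parts fixed inside. Starts standing on carton_mid, its length roughly along the carton's. Origin: centre of its underside; z up. Front and back are alike.
- basket_bar (a point): Middle of the handle's level top bar, 145 mm above the basket's underside. The bar runs along the basket's y: 159 mm long, 12 mm wide (x), 10 mm high, with a 10 mm upright at each end; the window under it is 139 mm wide and 85 mm high, down to the basket's rim. Axes as the basket's.
- hook: Steel double hook on a post, bolted to the bench. Origin: on the bench below the crossbar (x = 0, 100 mm along y). Two 10 mm round prongs, at y -40 and +40 mm, run level along -x for 95 mm, axis 205 mm high, then turn up over 20 mm more to tips 238 mm high, its highest points. Post 30 x 30 mm at x +15 to +45 mm; foot plate 10 mm thick, x -30 to +100, y -90 to +90 mm.
- hook_seat (a point): Where the middle of the handle bar rests when hung: midway between the prongs, 62 mm along -x from the crossbar, 215 mm above the bench. Axes as the hook's: x from the open ends back to the post, y along the hung bar. The basket's body hangs below the prongs, so bring the handle on from the open (-x) end, over the tips, then down.
- carton_last: The last closed cardboard carton, lying alone on the bench nearest the robot: 60 (x) x 130 (y) x 50 mm high, 0.3 kg, rigid. Origin: centre of its underside; z up.
- carton_mid: Upper of the two stacked cartons, same size and make as carton_last, loose, its underside 50 mm above the bench. Origin: centre of its underside; its top is 50 mm above that.
- carton_low: Lower of the two stacked cartons, same size, loose, on the bench. Origin: centre of its underside.
- motor_nest: Bystander: black block 100 (x) x 110 (y) x 55 mm with a small electric motor lying on it, 86 mm high in all, 1.6 kg. Origin: centre of its underside.
- open_bin: Bystander: open blue bin without a handle, 150 (x) x 100 (y) x 70 mm high. Origin: centre of its underside.
- screwdriver: Bystander: screwdriver with black handle, about 200 mm long, lying along its x. Origin: underside near its middle.
Things that resemble listed ones, but are neither listed nor needed, are in the scene too. Leave any green or pink look-alike of the carton_last alone.

How it is judged:
By the outcome, as a careful person would: the job done as asked, in the order asked, and still so for the second after the job is handed in, with the robot touching nothing.
It also fails if it takes over 67 s, if anything falls off the work surface, if the arm or the gripper's body presses on something with over 40 N, if the wrist force passes 120 N, or if a joint passes its speed limit or range.

## Working session

There is one attempt and no reset: what is moved stays moved. The work goes in short steps, Python scripts to look and compute and a tool call to move; the robot and the scene stay as the last step left them, time stands still between calls to the robot, and variables do not carry over. Pictures are saved under pics/ and viewed, at most 13 in all, crops included, and the job is handed in when it is done.

Besides the shell and the picture viewer there is one more tool, called after "Emit:" as name([rows], argument=value, ...), one row to a line, values as JSON. carry_out: Moves the arm, as the interface text tells. Its arguments: {"type":"object","properties":{"motion":{"type":"array"},"hand":{"type":"number"}},"required":["motion"]}

```bash
mkdir -p pics; ls; python3 - <<'E'
from bench import arm
import cv2,numpy as np
s=arm.read_state();print(s)
for n in("scene","top"):
    c=arm.snapshot(n);cv2.imwrite(f"pics/{n}0.png",c["pixels"][:,:,::-1])
    np.savez(f"{n}0.npz",**c);print(n,c["fx"],c["cx"],c["cy"],np.round(c["R"],3).tolist(),np.round(c["t"],3), -c["R"].T@c["t"] if 1 else 0)
E
```

```text
pics
{'time': 0.0, 'joint_pos': array([-1.00938633e+00,  2.55703944e-01,  1.06956871e-01, -5.05465376e-04,
       -1.42389035e+00, -2.84590117e-01]), 'joint_vel': array([ 4.81951756e-04, -7.14550563e-04,  9.63869589e-04, -1.56369209e-03,
       -1.20110526e-06, -1.03044617e-03]), 'effort': array([-4.98200679e-04, -3.86627877e+01,  2.37933612e+01,  5.36530986e+00,
       -6.32770301e-03, -3.93964754e-06]), 'tool_pos': array([ 0.15022747, -0.52854561,  0.23039495]), 'ee_rot': array([-1.37931505e-01,  9.90441311e-01,  9.42027126e-04, -1.49939346e-04]), 'force': array([ 0.1806801 , -0.08512641, -0.30037922]), 'wrist_torque': array([ 0.01379762, -0.01263555,  0.01918698]), 'gripper_force': 0.0, 'grip_width': 1.0001596484158213}
scene 388.34473149683475 313.10644912390757 200.33832485668603 [[0.754, 0.657, -0.011], [0.52, -0.607, -0.602], [-0.402, 0.448, -0.799]] [-0.454 -0.224  1.688] [ 1.13689723 -0.593794    1.20807856]
top 450.26684199885574 316.71053976659175 198.34672693669805 [[0.022, -1.0, -0.011], [-0.981, -0.019, -0.194], [0.193, 0.015, -0.981]] [0.    0.618 1.401] [ 0.33482271 -0.00900192  1.49403536]
```

View pics/scene0.png

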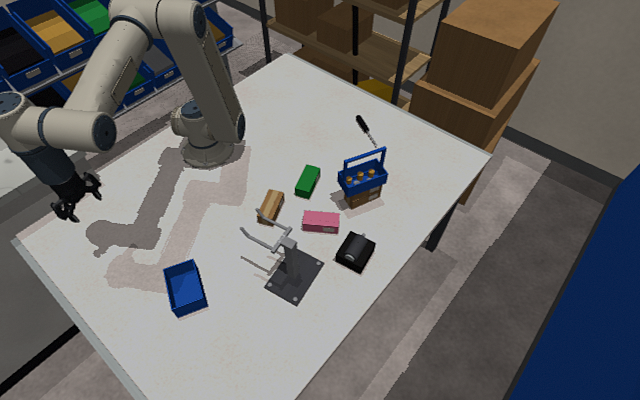

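View pics/top0.png

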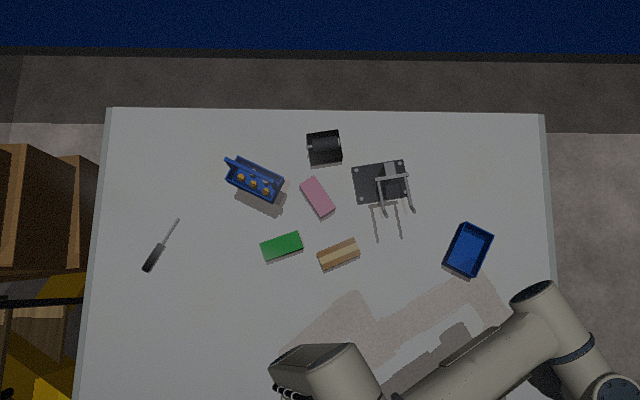

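The scene view shows the basket at about (362,180), hook (280,240), carton_last (270,207), green (307,180) and pink (320,221). In the top view they are at: basket (255,180), hook (390,185), carton_last (338,253).

I'll zoom in on the parts that matter.

```bash
python3 - <<'E'
import cv2,numpy as np
t=cv2.imread("pics/top0.png");s=cv2.imread("pics/scene0.png")
f=lambda im,x,y,w,h,k:cv2.resize(im[y:y+h,x:x+w],None,fx=k,fy=k,interpolation=cv2.INTER_CUBIC)
a=np.hstack([f(t,215,145,80,60,5),f(t,345,150,80,60,5)])
b=np.hstack([f(s,320,135,80,60,5),f(s,230,200,80,60,5)])
cv2.imwrite("pics/crop1.png",np.vstack([a,b]))
E
```

```text
(no output)
```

View pics/crop1.png

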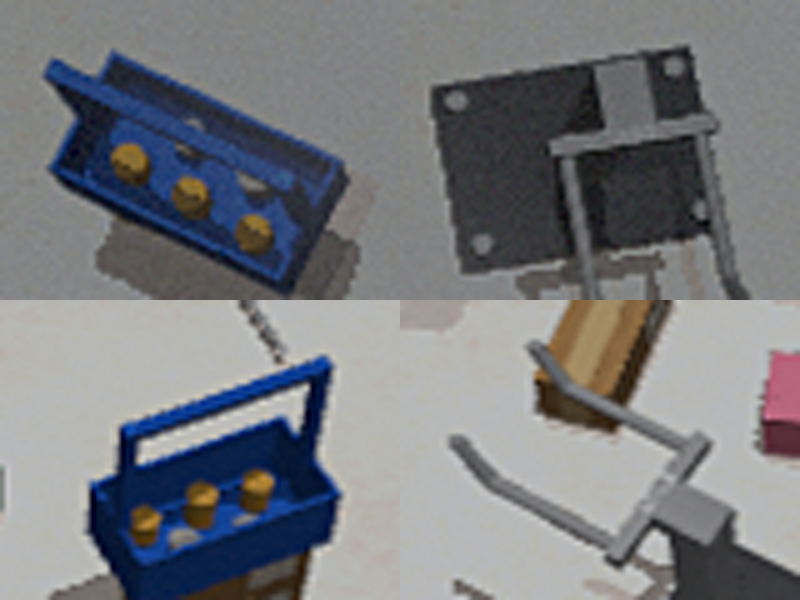

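```bash
cat >h.py <<'E'
import numpy as np,cv2
from scipy.spatial.transform import Rotation as Rn
def ray(c,p):
    d=c["R"].T@np.array([(p[0]-c["cx"])/c["fx"],(p[1]-c["cy"])/c["fy"],1]);return -c["R"].T@c["t"],d
def onz(c,p,z):
    o,d=ray(c,p);return o+d*(z-o[2])/d[2]
def tri(c1,p1,c2,p2):
    o1,d1=ray(c1,p1);o2,d2=ray(c2,p2)
    k=np.linalg.lstsq(np.c_[d1,-d2],o2-o1,rcond=None)[0]
    a,b=o1+k[0]*d1,o2+k[1]*d2;return (a+b)/2,np.linalg.norm(a-b)
def proj(c,X):
    q=c["R"]@np.array(X)+c["t"];return np.array([q[0]/q[2]*c["fx"]+c["cx"],q[1]/q[2]*c["fy"]+c["cy"]])
def fk(): pass
E
python3 - <<'E'
from h import *
np.set_printoptions(precision=4,suppress=True)
T=dict(np.load("top0.npz"));S=dict(np.load("scene0.npz"))
for n,pt,ps,z in[("bar+y",(225.6,159),(385,148),.25),("bar-y",(276,182),(345,161.4),.25),("cb+y",(375.4,179.6),(291.6,227.4),.21),("cb-y",(408.2,174.8),(273,251),.21)]:
    print(n,*tri(T,pt,S,ps),onz(T,pt,z),onz(S,ps,z))
# plate corners z=.01
pl=[onz(T,(345+(x-400)/5,150+y/5),.01) for x,y in((433,88),(690,48),(460,270))];print("plate",pl)
# basket rim corners (155)
rim=[onz(T,(215+x/5,145+y/5),.155) for x,y in((113,57),(345,165),(290,283),(57,165))];print("rim",np.array(rim),np.mean(rim,0))
# cartons by colour, min area rect of top face
im=cv2.cvtColor(T["pixels"],cv2.COLOR_RGB2HSV)
m=cv2.inRange(im,(8,60,90),(25,255,255));m[:, :300]=0;m[:,370:]=0;m[:235]=0;m[280:]=0
cs=max(cv2.findContours(m,0,2)[0],key=cv2.contourArea);print(cv2.contourArea(cs))
b=cv2.boxPoints(cv2.minAreaRect(cs));g=np.array([onz(T,p,.05) for p in b]);print(b,g,g.mean(0))
c=T["pixels"]
z=lambda im,x,y,w,h,k:cv2.resize(im[y:y+h,x:x+w],None,fx=k,fy=k,interpolation=cv2.INTER_CUBIC)
t=cv2.imread("pics/top0.png");s=cv2.imread("pics/scene0.png")
cv2.imwrite("pics/crop2.png",np.vstack([np.hstack([z(t,305,225,65,50,6),z(t,365,170,65,50,6)]),np.hstack([z(s,245,180,65,50,6),z(s,330,165,65,50,6)])]))
E
```

```text
bar+y [0.6922 0.2761 0.2455] 0.0022448183558214964 [0.6901 0.2742 0.25  ] [0.6948 0.2732 0.25  ]
bar-y [0.6277 0.1299 0.2519] 0.009002266519180645 [0.6251 0.1267 0.25  ] [0.6291 0.1354 0.25  ]
cb+y [ 0.65   -0.1572  0.2082] 0.007333426692666462 [ 0.6472 -0.1599  0.21  ] [ 0.653 -0.155  0.21 ]
cb-y [ 0.6656 -0.2534  0.2096] 0.006478974148621816 [ 0.6635 -0.2559  0.21  ] [ 0.6677 -0.2509  0.21  ]
plate [array([ 0.7363, -0.1027,  0.01  ]), array([ 0.7678, -0.2776,  0.01  ]), array([ 0.6107, -0.1216,  0.01  ])]
rim [[0.7262 0.2591 0.155 ]
 [0.6603 0.113  0.155 ]
 [0.5861 0.1437 0.155 ]
 [0.6569 0.2897 0.155 ]] [0.6574 0.2014 0.155 ]
688.5
[[315.8448 252.638 ]
 [353.0172 236.7069]
 [360.3103 253.7241]
 [323.1379 269.6552]] [[ 0.4428  0.012   0.05  ]
 [ 0.4962 -0.1063  0.05  ]
 [ 0.4423 -0.1298  0.05  ]
 [ 0.3896 -0.0123  0.05  ]] [ 0.4427 -0.0591  0.05  ]
```

View pics/crop2.png

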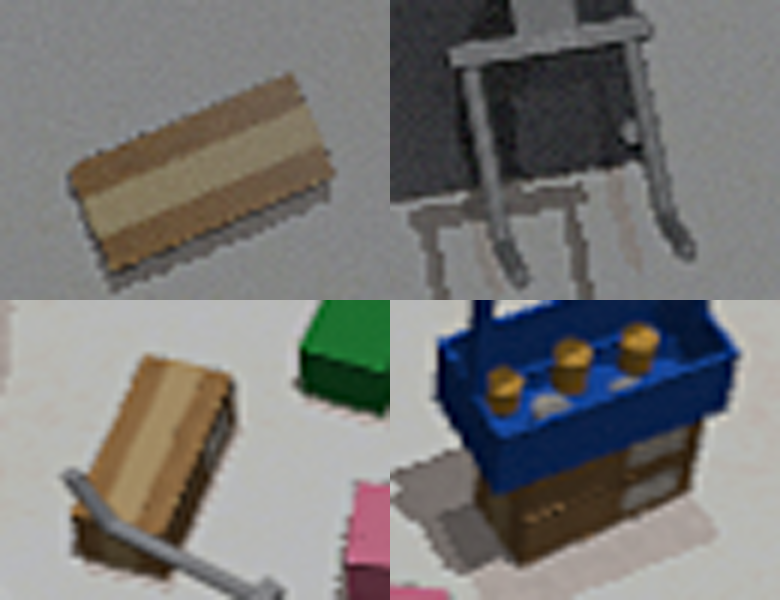

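The crops show carton_last's top face spanning (317,253)–(360,253) in the top view. The prong tips are at top (386.7,216.7) and (414.5,212.2), and the stack below the basket is roughly aligned with it. Next I'll plan the approach.

```bash
cat >>h.py <<'E'
def go(xyz,yaw_y,s=None):
    """shift/turn in tool axes to bring TCP to xyz, pointing down, tool y at yaw_y deg"""
    from bench import arm
    s=s or arm.read_state();R=Rn.from_quat(s["ee_rot"])
    a=np.radians(yaw_y);y=np.array([np.cos(a),np.sin(a),0]);z=np.array([0,0,-1.]);x=np.cross(y,z)
    G=Rn.from_matrix(np.c_[x,y,z]);sh=R.inv().apply(np.array(xyz)-s["tool_pos"]);rv=(R.inv()*G).as_rotvec()
    print("shift",np.round(sh,4),"turn",np.round(rv,4),"rows",round(max(np.linalg.norm(sh)/.0417,np.degrees(np.linalg.norm(rv))/7.16),1))
E
python3 - <<'E'
from h import *
T=dict(np.load("top0.npz"));print([onz(T,p,.236) for p in((386.7,216.7),(414.5,212.2))])
cor=[onz(T,(305+x/6,225+y/6),.05) for x,y in((75,167),(293,76),(333,172),(110,268))];print(np.array(cor),np.mean(cor,0))
go((.66,.203,.37),156)
E
```

```text
[array([ 0.53395791, -0.18828464,  0.236     ]), array([ 0.54839218, -0.266752  ,  0.236     ])]
[[ 0.44225707  0.00669499  0.05      ]
 [ 0.49317985 -0.10890129  0.05      ]
 [ 0.44249724 -0.13043648  0.05      ]
 [ 0.38954385 -0.01293359  0.05      ]] [ 0.4418695  -0.06139409  0.05      ]
shift [-0.6903  0.5647 -0.1386] turn [ 1.600e-03  7.000e-04 -8.752e-01] rows 21.6
```

Emit:
carry_out([
  [-0.03,0.025,-0.03,0,0,-0.05],
  [-0.06,0.05,-0.06,0,0,-0.1],
  [-0.09,0.075,-0.08,0,0,-0.15],
  [-0.12,0.1,-0.1,0,0,-0.2],
  [-0.15,0.125,-0.12,0,0,-0.25],
  [-0.18,0.15,-0.135,0,0,-0.3],
  [-0.21,0.175,-0.139,0,0,-0.35],
  [-0.24,0.2,-0.139,0,0,-0.4],
])

```text
time: 0.77
tool_pos: [0.3184, -0.2827, 0.3708]
ee_rot: [-0.333, 0.943, -0.001, 0.001]
force: [1.7, 0.3, -0.1]
grip_width: 1.0
gripper_force: 0.0
```

```bash
python3 -c "
from h import *
go((.66,.203,.37),156)"
```

```text
shift [-0.5708  0.1637  0.001 ] turn [-2.700e-03  4.000e-04 -4.733e-01] rows 14.2
```

Emit:
carry_out([
  [-0.037,0.011,0,0,0,-0.03],
  [-0.074,0.021,0,0,0,-0.06],
  [-0.111,0.032,0,0,0,-0.09],
  [-0.148,0.042,0,0,0,-0.12],
  [-0.185,0.053,0,0,0,-0.15],
  [-0.222,0.063,0,0,0,-0.18],
  [-0.259,0.074,0,0,0,-0.21],
  [-0.296,0.084,0,0,0,-0.25],
])

```text
time: 1.43
tool_pos: [0.4963, -0.0312, 0.369]
ee_rot: [-0.448, 0.894, 0.0, -0.0]
force: [0.3, -1.2, 1.0]
grip_width: 0.996
gripper_force: 0.0
```

```bash
python3 -c "
from h import *
go((.66,.203,.37),156)"
```

```text
shift [-0.2856  0.0092 -0.001 ] turn [ 4.000e-04 -1.000e-04 -2.232e-01] rows 6.9
```

Emit:
carry_out([
  [-0.036,0.001,0,0,0,-0.03],
  [-0.072,0.002,0,0,0,-0.06],
  [-0.108,0.003,0,0,0,-0.09],
  [-0.144,0.005,0,0,0,-0.12],
  [-0.18,0.006,0,0,0,-0.15],
  [-0.22,0.007,0,0,0,-0.18],
  [-0.256,0.008,0,0,0,-0.21],
  [-0.275,0.009,0,0,0,-0.223],
], hand=0)

```text
time: 2.1
tool_pos: [0.6548, 0.1956, 0.3659]
ee_rot: [-0.545, 0.838, 0.001, -0.002]
force: [1.5, -0.5, -0.6]
grip_width: 0.498
gripper_force: 0.0
```

Emit:
carry_out([
  [0,0,0.0,0,0,0],
  [0,0,0.0,0,0,0],
])

```text
time: 2.27
tool_pos: [0.6543, 0.1935, 0.3665]
ee_rot: [-0.544, 0.839, 0.0, -0.002]
force: [-0.9, -0.7, 0.5]
grip_width: 0.498
gripper_force: 0.0
```

```bash
python3 - <<'E'
from h import *
from bench import arm
go((.66,.203,.226),156)
c={n:arm.snapshot(n) for n in("scene","top")}
f=lambda im,x,y:cv2.resize(im[y:y+100,x:x+80,::-1],None,fx=5,fy=5,interpolation=cv2.INTER_CUBIC)
for n in c: np.savez(n+"1.npz",**c[n])
cv2.imwrite("pics/crop3.png",np.hstack([f(c["scene"]["pixels"],320,100),f(c["top"]["pixels"],215,135)]))
E
```

```text
shift [-0.0114 -0.0017  0.1405] turn [ 0.0025 -0.003  -0.0008] rows 3.4
```

View pics/crop3.png

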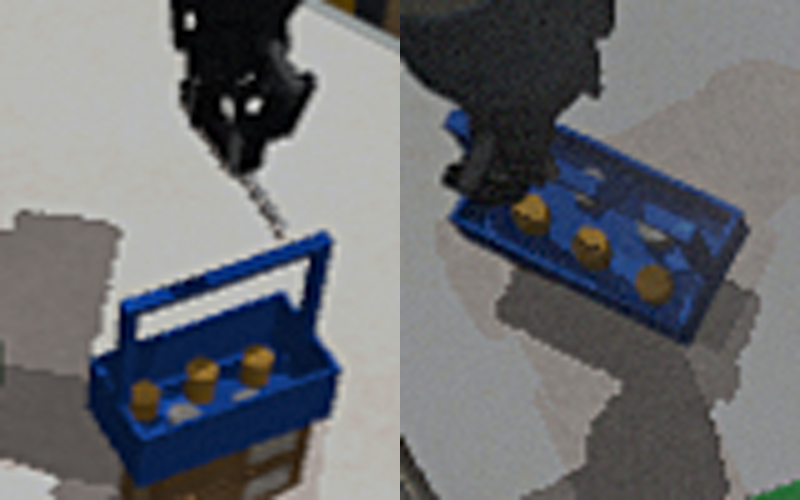

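The gripper stands just above the bar: its tips are at scene (240,170) and the bar runs from (125,305) to (325,240). Descending.

Emit:
carry_out([
  [-0.006,-0.001,0.025,0,0,0],
  [-0.011,-0.002,0.05,0,0,0],
  [-0.011,-0.002,0.08,0,0,0],
  [-0.011,-0.002,0.11,0,0,0],
  [-0.011,-0.002,0.13,0,0,0],
  [-0.011,-0.002,0.141,0,0,0],
  [-0.011,-0.002,0.141,0,0,0],
  [-0.011,-0.002,0.141,0,0,0],
])

```text
time: 3.03
tool_pos: [0.6597, 0.2003, 0.2295]
ee_rot: [-0.543, 0.839, -0.0, 0.0]
force: [0.2, -1.0, -0.1]
grip_width: 0.495
gripper_force: 0.0
```

Emit:
carry_out([
  [0,0,0,0,0,0],
  [0,0,0,0,0,0],
  [0,0,0,0,0,0],
], hand=0.55)

```text
time: 3.28
tool_pos: [0.6605, 0.2014, 0.2297]
ee_rot: [-0.544, 0.839, -0.0, 0.001]
force: [0.5, 0.4, -1.0]
grip_width: 0.223
gripper_force: 0.0
```

```bash
python3 - <<'E'
from h import *
from bench import arm
go((.66,.203,.226),156)
c={n:arm.snapshot(n) for n in("scene","top")}
f=lambda im,x,y:cv2.resize(im[y:y+50,x:x+50,::-1],None,fx=8,fy=8,interpolation=cv2.INTER_CUBIC)
cv2.imwrite("pics/crop4.png",np.hstack([f(c["scene"]["pixels"],345,125),f(c["top"]["pixels"],225,145)]))
E
```

```text
shift [-0.0012  0.0011  0.0037] turn [-0.0016  0.0019 -0.0023] rows 0.1
```

View pics/crop4.png

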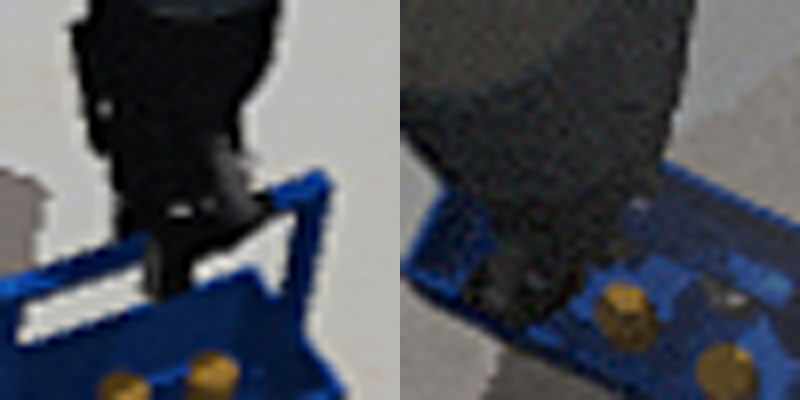

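The fingers straddle the middle of the bar: the near finger is at crop (170,270), with the bar ends at 0 and 320. No force is felt, so I'll lower 3 mm and close.

Emit:
carry_out([
  [0,0,0.003,0,0,0],
  [0,0,0.003,0,0,0],
  [0,0,0.003,0,0,0],
], hand=0.66)

```text
time: 3.63
tool_pos: [0.6599, 0.2016, 0.2248]
ee_rot: [-0.544, 0.839, 0.0, -0.0]
force: [-1.0, 0.4, -1.2]
grip_width: 0.17
gripper_force: 0.3
```

Emit:
carry_out([
  [0,0,0,0,0,0],
], hand=0.72)

```text
time: 3.72
tool_pos: [0.6599, 0.2015, 0.2249]
ee_rot: [-0.544, 0.839, 0.0, -0.0]
force: [-0.8, -0.3, -1.3]
grip_width: 0.144
gripper_force: 1.3
```

Emit:
carry_out([
  [0,0,0,0,0,0],
  [0,0,0,0,0,0],
  [0,0,0,0,0,0],
], hand=1)

```text
time: 3.97
tool_pos: [0.66, 0.2013, 0.2249]
ee_rot: [-0.544, 0.839, 0.0, -0.0]
force: [-1.1, -0.2, -1.6]
grip_width: 0.127
gripper_force: 58.5
```

Emit:
carry_out([
  [0,0,-0.003,0,0,0],
  [0,0,-0.008,0,0,0],
  [0,0,-0.015,0,0,0],
  [0,0,-0.025,0,0,0],
  [0,0,-0.037,0,0,0],
  [0,0,-0.05,0,0,0],
  [0,0,-0.06,0,0,0],
  [0,0,-0.065,0,0,0],
])

```text
time: 4.63
tool_pos: [0.6606, 0.2013, 0.2926]
ee_rot: [-0.544, 0.839, -0.0, 0.002]
force: [-0.3, 0.1, -2.5]
grip_width: 0.131
gripper_force: 58.5
```

```bash
python3 - <<'E'
from h import *
from bench import arm
s=arm.read_state();print(s["force"],s["gripper_force"],s["wrist_torque"])
# open side of hook: bar 0.205 m out from origin along -x
o=np.array([.655,-.207]);a=np.radians(10.2);ax=np.array([np.cos(a),np.sin(a)])
pre=o-.175*ax;seat=o-.063*ax;print(pre,seat)
go((*pre,.30),190.2)
E
```

```text
[-0.25191319  0.1092863  -2.4753713 ] 58.45183789730072 [-0.05028088 -0.0433015   0.04800459]
[ 0.48276577 -0.23798983] [ 0.59299568 -0.21815634]
shift [ 0.4736 -0.0174 -0.0084] turn [-0.0029  0.0013 -0.5992] rows 11.4
```

```bash
python3 -c "
from h import *
go((.43,.0,.30),190.2)"
```

```text
shift [ 0.278   0.1281 -0.0083] turn [-0.0029  0.0013 -0.5992] rows 7.3
```

Emit:
carry_out([
  [0.008,0.004,0,0,0,-0.02],
  [0.025,0.012,-0.002,0,0,-0.05],
  [0.05,0.023,-0.004,0,0,-0.1],
  [0.078,0.036,-0.006,0,0,-0.16],
  [0.106,0.049,-0.008,0,0,-0.22],
  [0.134,0.062,-0.008,0,0,-0.28],
  [0.162,0.075,-0.008,0,0,-0.34],
  [0.185,0.085,-0.008,0,0,-0.4],
])

```text
time: 5.3
tool_pos: [0.5051, 0.0659, 0.2989]
ee_rot: [-0.701, 0.714, -0.0, 0.0]
force: [0.9, -0.5, -3.2]
grip_width: 0.126
gripper_force: 58.5
```

```bash
python3 -c "
from h import *
go((.43,.0,.30),190.2)"
```

```text
shift [ 0.0673  0.0739 -0.0012] turn [-0.0006  0.0002 -0.1962] rows 2.4
```

Emit:
carry_out([
  [0.017,0.02,-0.001,0,0,-0.05],
  [0.034,0.039,-0.001,0,0,-0.1],
  [0.048,0.054,-0.001,0,0,-0.15],
  [0.06,0.066,-0.001,0,0,-0.19],
  [0.067,0.074,-0.001,0,0,-0.196],
  [0.067,0.074,-0.001,0,0,-0.196],
])

```text
time: 5.8
tool_pos: [0.4303, 0.0008, 0.3002]
ee_rot: [0.766, -0.643, 0.0, -0.001]
force: [-1.1, 0.6, -4.4]
grip_width: 0.123
gripper_force: 58.5
```

```bash
python3 -c "
from h import *
go((.473,-.24,.30),190.2)"
```

```text
shift [ 2.445e-01 -6.000e-04  2.000e-04] turn [-0.0014  0.0001 -0.0047] rows 5.9
```

Emit:
carry_out([
  [0.012,0,0,0,0,0],
  [0.04,0,0,0,0,0],
  [0.078,0,0,0,0,0],
  [0.117,0,0,0,0,0],
  [0.156,0,0,0,0,0],
  [0.195,0,0,0,0,0],
  [0.228,0,0,0,0,0],
  [0.244,0,0,0,0,0],
])

```text
time: 6.47
tool_pos: [0.4748, -0.2419, 0.2982]
ee_rot: [0.765, -0.644, -0.0, 0.001]
force: [0.6, 0.7, -3.0]
grip_width: 0.13
gripper_force: 58.6
```

Emit:
carry_out([
  [0,0,0,0,0,0],
  [0,0,0,0,0,0],
  [0,0,0,0,0,0],
])

```text
time: 6.72
tool_pos: [0.4745, -0.2379, 0.2989]
ee_rot: [0.766, -0.643, -0.0, -0.0]
force: [-0.2, -0.3, -3.8]
grip_width: 0.122
gripper_force: 58.6
```

```bash
python3 - <<'E'
from h import *
from bench import arm
go((.593,-.218,.25),190.2)
c={n:arm.snapshot(n) for n in("scene","top")}
for n in c: np.savez(n+"2.npz",**c[n])
f=lambda im,x,y,w:cv2.resize(im[y:y+100,x:x+w,::-1],None,fx=4,fy=4,interpolation=cv2.INTER_CUBIC)
cv2.imwrite("pics/crop5.png",np.hstack([f(c["scene"]["pixels"],200,160,110),f(c["top"]["pixels"],350,160,90)]))
E
```

```text
shift [ 0.001  -0.1202  0.0488] turn [ 0.0003  0.0005 -0.0035] rows 3.1
```

View pics/crop5.png

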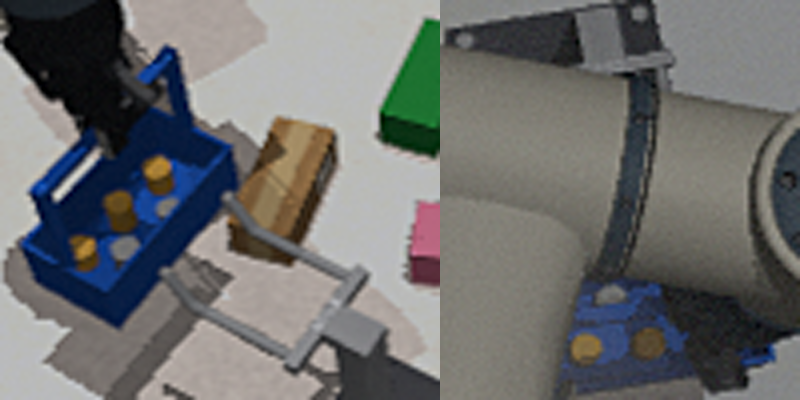

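The bar is parallel to the crossbar, with the prong tips at crop (230,200) and (168,275) just ahead of it. The prongs must enter the window below the bar, so I'll lower to a bar height of 0.262 and then advance.

Emit:
carry_out([
  [0.001,0,0.006,0,0,0],
  [0.001,0,0.02,0,0,0],
  [0.001,0,0.036,0,0,0],
  [0.001,0,0.048,0,0,0],
  [0.001,0,0.056,0,0,0],
  [0.001,0,0.056,0,0,0],
  [0.001,0,0.056,0,0,0],
])

```text
time: 7.4
tool_pos: [0.4741, -0.2392, 0.2434]
ee_rot: [0.766, -0.642, 0.0, 0.0]
force: [0.9, -1.0, -2.8]
grip_width: 0.125
gripper_force: 58.6
```

Emit:
carry_out([
  [0,-0.006,0,0,0,0],
  [0,-0.02,0,0,0,0],
  [0,-0.038,0,0,0,0],
  [0,-0.058,0,0,0,0],
  [0,-0.078,0,0,0,0],
  [0,-0.098,0,0,0,0],
  [0,-0.113,0,0,0,0],
  [0,-0.12,0,0,0,0],
])

```text
time: 8.07
tool_pos: [0.5946, -0.2179, 0.2431]
ee_rot: [0.766, -0.642, 0.0, -0.0]
force: [-0.2, 0.4, -3.1]
grip_width: 0.127
gripper_force: 58.6
```

Emit:
carry_out([
  [0,0,0,0,0,0],
  [0,0,0,0,0,0],
])

```text
time: 8.23
tool_pos: [0.5923, -0.2185, 0.2434]
ee_rot: [0.766, -0.643, 0.0, 0.0]
force: [0.1, 0.6, -2.5]
grip_width: 0.121
gripper_force: 58.6
```

```bash
python3 - <<'E'
from h import *
from bench import arm
go((.593,-.218,.196),190.2)
c=arm.snapshot("scene")
cv2.imwrite("pics/crop6.png",cv2.resize(c["pixels"][150:270,210:330,::-1],None,fx=5,fy=5,interpolation=cv2.INTER_CUBIC))
E
```

```text
shift [-0.0004 -0.0008  0.0474] turn [ 0.0001 -0.0001 -0.0028] rows 1.1
```

View pics/crop6.png

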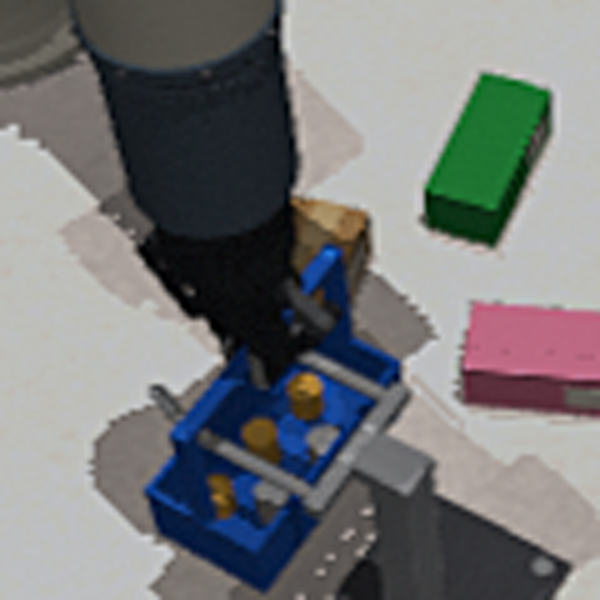

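Both prongs pass through the handle window: the near one is at crop (200,430) and the far one near (320,365). Lowering.

Emit:
carry_out([
  [0,0,0.006,0,0,0],
  [0,0,0.015,0,0,0],
  [0,0,0.024,0,0,0],
  [0,0,0.031,0,0,0],
  [0,0,0.036,0,0,0],
  [0,0,0.04,0,0,0],
  [0,0,0.043,0,0,0],
  [0,0,0.043,0,0,0],
])

```text
time: 8.95
tool_pos: [0.5921, -0.2185, 0.1995]
ee_rot: [0.766, -0.643, -0.0, 0.0]
force: [0.1, -0.3, -3.7]
grip_width: 0.126
gripper_force: 58.6
```

Emit:
carry_out([
  [0,0,0.001,0,0,0],
  [0,0,0.002,0,0,0],
  [0,0,0.003,0,0,0],
  [0,0,0.003,0,0,0],
])

```text
time: 9.28
tool_pos: [0.5924, -0.2185, 0.1972]
ee_rot: [0.766, -0.643, 0.0, -0.0]
force: [-0.2, 0.7, -4.1]
grip_width: 0.125
gripper_force: 58.6
```

Emit:
carry_out([
  [0,0,0.001,0,0,0],
  [0,0,0.001,0,0,0],
  [0,0,0.002,0,0,0],
  [0,0,0.002,0,0,0],
  [0,0,0.003,0,0,0],
  [0,0,0.003,0,0,0],
])

```text
time: 9.78
tool_pos: [0.5924, -0.2186, 0.1947]
ee_rot: [0.766, -0.643, 0.0, -0.0]
force: [-0.7, 0.2, -1.1]
grip_width: 0.128
gripper_force: 58.9
```

Contact: most of the weight is off the hand. Now a little lower, then I'll release in steps.

Emit:
carry_out([
  [0,0,0.001,0,0,0],
  [0,0,0.001,0,0,0],
  [0,0,0.001,0,0,0],
])

```text
time: 10.03
tool_pos: [0.5925, -0.2186, 0.1946]
ee_rot: [0.766, -0.643, 0.001, -0.0]
force: [-3.4, 1.8, 5.8]
grip_width: 0.125
gripper_force: 59.7
```

Emit:
carry_out([
  [0,0,0,0,0,0],
  [0,0,0,0,0,0],
  [0,0,0,0,0,0],
  [0,0,0,0,0,0],
  [0,0,0,0,0,0],
], hand=0.25)

```text
time: 10.45
tool_pos: [0.5924, -0.2186, 0.1929]
ee_rot: [0.766, -0.643, -0.0, 0.0]
force: [-0.2, -0.2, -0.1]
grip_width: 0.373
gripper_force: 0.0
```

Emit:
carry_out([
  [0,0,-0.005,0,0,0],
  [0,0,-0.015,0,0,0],
  [0,0,-0.03,0,0,0],
  [0,0,-0.055,0,0,0],
  [0,0,-0.085,0,0,0],
  [0,0,-0.12,0,0,0],
  [0,0,-0.15,0,0,0],
  [0,0,-0.165,0,0,0],
])

```text
time: 11.12
tool_pos: [0.5924, -0.2193, 0.3642]
ee_rot: [0.766, -0.643, 0.004, -0.001]
force: [0.5, -0.9, 0.6]
grip_width: 0.372
gripper_force: 0.0
```

```bash
python3 -c "
from h import *
go((.43,.0,.34),120)
go((.442,-.061,.30),67)"
```

```text
shift [-0.2442  0.1221  0.0224] turn [-8.4000e-03  6.0000e-04  1.2216e+00] rows 9.8
shift [-0.1822  0.1211  0.0626] turn [-0.0082  0.0049  2.1466] rows 17.2
```

```bash
python3 -c "
from h import *
go((.442,-.061,.30),204)"
```

```text
shift [-0.1822  0.1211  0.0626] turn [-0.0062 -0.0048 -0.2444] rows 5.5
```

Emit:
carry_out([
  [-0.015,0.01,0,0,0,-0.02],
  [-0.045,0.03,0.01,0,0,-0.06],
  [-0.075,0.05,0.02,0,0,-0.1],
  [-0.105,0.07,0.03,0,0,-0.15],
  [-0.135,0.09,0.04,0,0,-0.2],
  [-0.16,0.107,0.05,0,0,-0.23],
  [-0.182,0.121,0.063,-0.006,-0.005,-0.244],
  [-0.182,0.121,0.063,-0.006,-0.005,-0.244],
], hand=-1)

```text
time: 11.78
tool_pos: [0.438, -0.0582, 0.2948]
ee_rot: [0.84, -0.543, -0.005, 0.0]
force: [-0.1, 0.2, 0.0]
grip_width: 1.003
gripper_force: 0.0
```

```bash
python3 - <<'E'
from h import *
from bench import arm
go((.442,-.061,.015),204)
c={n:arm.snapshot(n) for n in("scene","top")}
for n in c: np.savez(n+"3.npz",**c[n])
f=lambda im,x,y,w,h:cv2.resize(im[y:y+h,x:x+w,::-1],None,fx=5,fy=5,interpolation=cv2.INTER_CUBIC)
S,T=c["scene"]["pixels"],c["top"]["pixels"]
cv2.imwrite("pics/crop7.png",np.vstack([np.hstack([f(S,330,150,70,60),f(T,220,150,70,60)]),np.hstack([f(S,220,200,70,60),f(T,360,160,70,60)])]))
E
```

```text
shift [ 0.0064 -0.0041  0.2798] turn [0.0058 0.0079 0.0035] rows 6.7
```

View pics/crop7.png

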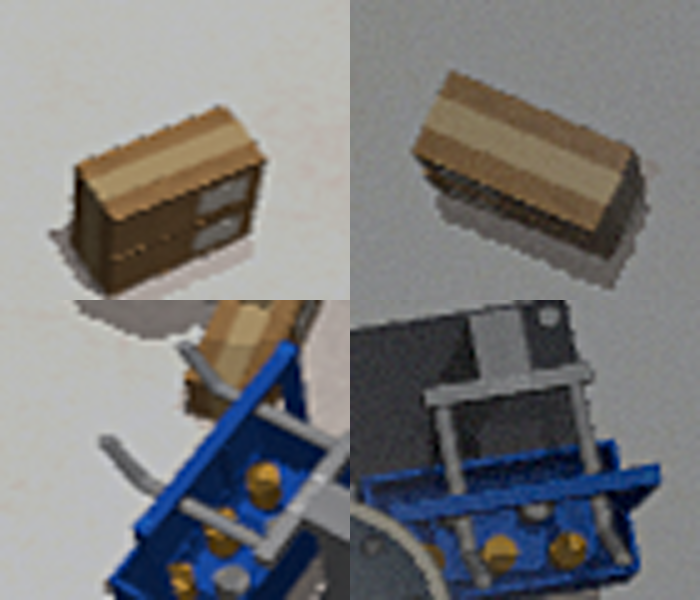

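The basket hangs across both prongs. The stack's top-face corners are at crop (450,70), (635,150), (603,228), (415,153) in the top view. In the scene view they are at (222,106), (265,157), (115,222), (75,167).

```bash
python3 - <<'E'
from h import *
np.set_printoptions(precision=4,suppress=True)
c={n:dict(np.load(n+"3.npz")) for n in("scene","top")}
for n,x0,y0,e,win in(("top",220,150,350,(220,150,70,60)),("scene",330,150,0,(330,150,70,60))):
    P=((450,70),(635,150),(603,228),(415,153)) if n=="top" else ((222,106),(265,157),(115,222),(75,167))
    q=np.array([onz(c[n],(x0+(x-e)/5,y0+y/5),.1)[:2] for x,y in P]);print(n,q.tolist(),q.mean(0))
    x,y,w,h=win;im=cv2.cvtColor(c[n]["pixels"],cv2.COLOR_RGB2HSV)[y:y+h,x:x+w]
    v={"top":90,"scene":120}[n]
    m=cv2.inRange(im,(5,50,v),(30,255,255));k=max(cv2.findContours(m,0,2)[0],key=cv2.contourArea)
    w_=np.array([onz(c[n],(p[0][0]+x,p[0][1]+y),.1)[:2] for p in k],np.float32)
    print(n,"rect",cv2.minAreaRect(w_*1000), cv2.contourArea(k))
    # carton_last tops, if unoccluded
# bar of basket: two-view not needed
E
```

```text
top [[0.7171510967047179, 0.2610246663552826], [0.666684019059151, 0.14007866363141971], [0.6156139749967231, 0.15836679215981472], [0.6620213482444035, 0.28037033701355996]] [0.6654 0.21  ]
top rect ((666.3727416992188, 213.16677856445312), (130.9182891845703, 58.557647705078125), 67.30431365966797) 674.0
scene [[0.6649960180343573, 0.28216225566941033], [0.7184034465687166, 0.2619344703907638], [0.6713361838947194, 0.14150842340648473], [0.6175998587086101, 0.16317174670609957]] [0.6681 0.2122]
scene rect ((665.6021728515625, 214.44351196289062), (128.62342834472656, 59.468685150146484), 67.49308776855469) 393.0
```

Emit:
carry_out([
  [0.003,-0.002,0.02,0,0,0],
  [0.006,-0.004,0.055,0.006,0.008,0.003],
  [0.006,-0.004,0.095,0.006,0.008,0.003],
  [0.006,-0.004,0.13,0.006,0.008,0.003],
  [0.006,-0.004,0.165,0.006,0.008,0.003],
  [0.006,-0.004,0.19,0.006,0.008,0.003],
  [0.006,-0.004,0.2,0.006,0.008,0.003],
  [0.006,-0.004,0.2,0.006,0.008,0.003],
])

```text
time: 12.55
tool_pos: [0.4455, -0.0644, 0.0931]
ee_rot: [0.838, -0.546, -0.001, 0.002]
force: [0.6, -0.3, -0.1]
grip_width: 1.001
gripper_force: 0.0
```

```bash
python3 -c "
from h import *
go((.442,-.061,.015),204)"
```

```text
shift [-0.0046  0.0015  0.0781] turn [ 0.0039 -0.0012 -0.0043] rows 1.9
```

Emit:
carry_out([
  [-0.004,0.001,0.015,0.004,-0.001,-0.004],
  [-0.004,0.001,0.035,0.004,-0.001,-0.004],
  [-0.004,0.001,0.053,0.004,-0.001,-0.004],
  [-0.004,0.001,0.067,0.004,-0.001,-0.004],
  [-0.004,0.001,0.075,0.004,-0.001,-0.004],
  [-0.004,0.001,0.078,0.004,-0.001,-0.004],
  [-0.004,0.001,0.078,0.004,-0.001,-0.004],
])

```text
time: 13.13
tool_pos: [0.4447, -0.0607, 0.0176]
ee_rot: [0.839, -0.544, 0.002, -0.002]
force: [-0.0, 0.2, 1.2]
grip_width: 1.001
gripper_force: 0.0
```

Emit:
carry_out([
  [0,0,0,0,0,0],
  [0,0,0,0,0,0],
  [0,0,0,0,0,0],
  [0,0,0,0,0,0],
  [0,0,0,0,0,0],
  [0,0,0,0,0,0],
], hand=1)

```text
time: 13.63
tool_pos: [0.4451, -0.0604, 0.0185]
ee_rot: [0.839, -0.544, 0.003, -0.002]
force: [0.8, 0.2, 6.5]
grip_width: 0.692
gripper_force: 65.8
```

Emit:
carry_out([
  [0,0,-0.004,0,0,0],
  [0,0,-0.015,0,0,0],
  [0,0,-0.035,0,0,0],
  [0,0,-0.065,0,0,0],
  [0,0,-0.1,0,0,0],
  [0,0,-0.135,0,0,0],
  [0,0,-0.165,0,0,0],
  [0,0,-0.18,0,0,0],
])

```text
time: 14.3
tool_pos: [0.4437, -0.0607, 0.2012]
ee_rot: [0.839, -0.544, 0.004, -0.003]
force: [1.2, -0.8, -2.8]
grip_width: 0.691
gripper_force: 65.7
```

```bash
python3 -c "
from h import *
from bench import arm
print(arm.read_state()['wrist_torque'])
go((.6665,.2125,.2),158)
go((.55,.08,.2),180)"
```

```text
[-0.00271817 -0.12959879 -0.00361331]
shift [-0.1586 -0.3148  0.0037] turn [-0.0102  0.0009  0.8042] rows 8.5
shift [-0.0851 -0.1544  0.0024] turn [-0.0099 -0.0011  0.4202] rows 4.2
```

Emit:
carry_out([
  [-0.006,-0.01,0,0,0,0.03],
  [-0.018,-0.034,0,0,0,0.09],
  [-0.032,-0.06,0,0,0,0.16],
  [-0.046,-0.086,0,-0.003,0,0.23],
  [-0.06,-0.112,0,-0.006,0,0.3],
  [-0.073,-0.136,0,-0.008,0,0.36],
  [-0.082,-0.15,0,-0.01,0,0.41],
  [-0.085,-0.154,0,-0.01,0,0.42],
])

```text
time: 14.97
tool_pos: [0.5492, 0.0818, 0.1963]
ee_rot: [-0.707, 0.707, 0.002, -0.003]
force: [0.0, 0.3, -2.6]
grip_width: 0.697
gripper_force: 65.7
```

```bash
python3 -c "
from h import *
go((.6665,.2125,.2),158)"
```

```text
shift [-0.1308 -0.1172 -0.0048] turn [ 0.0072 -0.0029  0.3831] rows 4.2
```

Emit:
carry_out([
  [-0.007,-0.006,0,0,0,0.02],
  [-0.025,-0.022,-0.002,0.004,0,0.07],
  [-0.047,-0.042,-0.004,0.007,0,0.14],
  [-0.07,-0.063,-0.004,0.007,0,0.21],
  [-0.093,-0.083,-0.004,0.007,0,0.28],
  [-0.113,-0.101,-0.004,0.007,0,0.34],
  [-0.127,-0.114,-0.004,0.007,0,0.375],
  [-0.131,-0.117,-0.004,0.007,0,0.383],
])

```text
time: 15.63
tool_pos: [0.6662, 0.2124, 0.1986]
ee_rot: [-0.56, 0.829, -0.001, -0.002]
force: [-1.3, -0.1, -3.3]
grip_width: 0.691
gripper_force: 65.7
```

Emit:
carry_out([
  [0,0,0.02,0,0,0],
  [0,0,0.04,0,0,0],
  [0,0,0.055,0,0,0],
  [0,0,0.06,0,0,0],
  [0,0,0.06,0,0,0],
  [0,0,0.06,0,0,0],
])

```text
time: 16.13
tool_pos: [0.666, 0.2101, 0.1418]
ee_rot: [-0.56, 0.829, -0.002, 0.0]
force: [-0.5, 0.6, -2.6]
grip_width: 0.693
gripper_force: 65.8
```

```bash
python3 - <<'E'
from h import *
from bench import arm
go((.6665,.2125,.1185),158)
c={n:arm.snapshot(n) for n in("scene","top")}
for n in c: np.savez(n+"4.npz",**c[n])
f=lambda im,x,y,w,h:cv2.resize(im[y:y+h,x:x+w,::-1],None,fx=5,fy=5,interpolation=cv2.INTER_CUBIC)
cv2.imwrite("pics/crop8.png",np.hstack([f(c["scene"]["pixels"],320,130,80,80),f(c["top"]["pixels"],210,140,80,80)]))
E
```

```text
shift [-0.0025  0.0005  0.0233] turn [-0.0033 -0.0019  0.0012] rows 0.6
```

View pics/crop8.png

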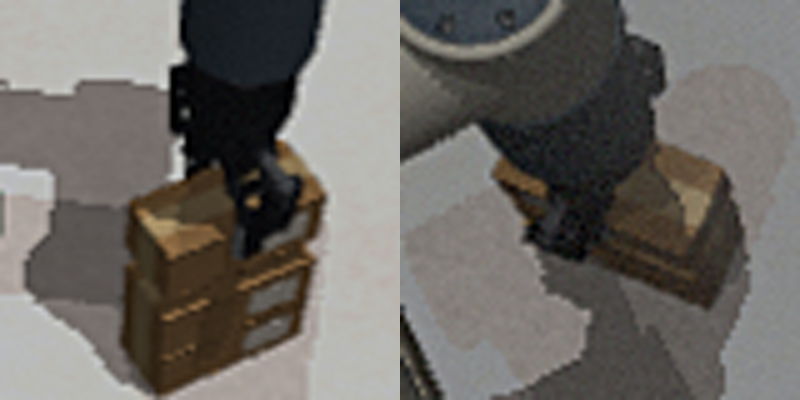

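The held carton hovers about 23 mm above the stack and looks aligned with it. Next I'll measure the held carton's visible corners against the stack's.

```bash
python3 - <<'E'
from h import *
np.set_printoptions(precision=4,suppress=True)
c={n:dict(np.load(n+"4.npz")) for n in("scene","top")}
a=np.radians(68);C=np.array([.6665,.2125]);y=np.array([np.cos(a),np.sin(a)]);x=np.array([y[1],-y[0]])
for n,L in(("scene",((130,202),(166,263),(323,195))),("top",((724,167),(695,253),(493,172)))):
    for u,v in L:
        p=(320+u/5,130+v/5) if n=="scene" else (210+(u-400)/5,140+v/5)
        d=onz(c[n],p,.1733)[:2]-C;print(n,"held corner in stack frame",d@x,d@y)
for n,P,e,o in(("top",((450,70),(635,150),(603,228),(415,153)),350,220),("scene",((222,106),(265,157),(115,222),(75,167)),0,330)):
    for u,v in P:
        d=onz(c[n],(o+(u-e)/5,150+v/5),.1)[:2]-C;print(n,"stack",d@x,d@y)
E
```

```text
scene held corner in stack frame -0.026324528451522264 -0.06489082134527953
scene held corner in stack frame 0.03368254702689002 -0.07076758285800504
scene held corner in stack frame 0.031047915841063416 0.05952615315146469
top held corner in stack frame 0.03016170538444053 -0.06632802754645005
top held corner in stack frame -0.025221629902010646 -0.07218800436410841
top held corner in stack frame -0.027619909250429238 0.06123628514623888
top stack 0.028785219120719314 0.06396552198219252
top stack 0.027300129608239125 -0.06707895905422598
top stack -0.026902044226432834 -0.06925367678428249
top stack -0.029577209340655827 0.06125054820571924
scene stack -0.02749040808208966 0.06402631716867253
scene stack 0.029605559104480157 0.06527821611102783
scene stack 0.0310779442938213 -0.06401057725381508
scene stack -0.0268607325658261 -0.06405467537480976
```

Emit:
carry_out([
  [-0.001,0,0.004,0,0,0],
  [-0.003,0.001,0.009,-0.003,-0.002,0],
  [-0.003,0.001,0.014,-0.003,-0.002,0],
  [-0.003,0.001,0.017,-0.003,-0.002,0],
  [-0.003,0.001,0.019,-0.003,-0.002,0],
  [-0.003,0.001,0.02,-0.003,-0.002,0],
  [-0.003,0.001,0.02,-0.003,-0.002,0],
])

```text
time: 16.82
tool_pos: [0.6661, 0.2136, 0.1206]
ee_rot: [-0.56, 0.829, 0.0, -0.0]
force: [-0.6, -0.3, -2.6]
grip_width: 0.693
gripper_force: 65.8
```

Emit:
carry_out([
  [0,0,0.0005,0,0,0],
  [0,0,0.001,0,0,0],
  [0,0,0.0015,0,0,0],
  [0,0,0.002,0,0,0],
  [0,0,0.002,0,0,0],
])

```text
time: 17.23
tool_pos: [0.6661, 0.2137, 0.1189]
ee_rot: [-0.56, 0.829, 0.0, -0.0]
force: [0.1, -0.6, -2.7]
grip_width: 0.692
gripper_force: 65.8
```

Emit:
carry_out([
  [0,0,0.0005,0,0,0],
  [0,0,0.001,0,0,0],
  [0,0,0.001,0,0,0],
  [0,0,0.001,0,0,0],
])

```text
time: 17.57
tool_pos: [0.6664, 0.2137, 0.1188]
ee_rot: [-0.56, 0.829, -0.0, 0.0]
force: [-1.4, -0.5, 0.3]
grip_width: 0.688
gripper_force: 66.4
```

Contact. Releasing and retreating.

Emit:
carry_out([
  [0,0,0.0005,0,0,0],
  [0,0,0.0005,0,0,0],
  [0,0,0.0005,0,0,0],
], hand=-0.5)

```text
time: 17.82
tool_pos: [0.6664, 0.2138, 0.1176]
ee_rot: [-0.56, 0.829, 0.0, 0.0]
force: [-0.2, 0.1, 0.4]
grip_width: 0.748
gripper_force: 0.0
```

Emit:
carry_out([
  [0,0,0,0,0,0],
  [0,0,0,0,0,0],
  [0,0,0,0,0,0],
  [0,0,0,0,0,0],
], hand=-1)

```text
time: 18.15
tool_pos: [0.6662, 0.2137, 0.1175]
ee_rot: [-0.56, 0.829, 0.0, 0.0]
force: [0.3, 0.4, 0.3]
grip_width: 1.006
gripper_force: 0.0
```

Emit:
carry_out([
  [0,0,-0.005,0,0,0],
  [0,0,-0.018,0,0,0],
  [0,0,-0.04,0,0,0],
  [0,0,-0.07,0,0,0],
  [0,0,-0.105,0,0,0],
  [0,0,-0.14,0,0,0],
  [0,0,-0.17,0,0,0],
  [0,0,-0.185,0,0,0],
])

```text
time: 18.82
tool_pos: [0.6669, 0.2133, 0.3083]
ee_rot: [-0.559, 0.829, -0.001, 0.004]
force: [0.8, -0.2, 1.2]
grip_width: 1.0
gripper_force: 0.0
```

Emit:
carry_out([
  [0.02,0.01,0,0,0,0],
  [0.05,0.03,0,0,0,0],
  [0.08,0.05,0,0,0,0],
  [0.11,0.07,0,0,0,0],
  [0.14,0.09,0,0,0,0],
  [0.16,0.105,0,0,0,0],
  [0.17,0.11,0,0,0,0],
  [0.17,0.11,0,0,0,0],
])

```text
time: 19.48
tool_pos: [0.4994, 0.0958, 0.3046]
ee_rot: [-0.559, 0.829, -0.0, 0.002]
force: [1.5, -0.1, 0.2]
grip_width: 1.0
gripper_force: 0.0
```

```bash
python3 - <<'E'
from h import *
from bench import arm
S,T=arm.snapshot("scene")["pixels"],arm.snapshot("top")["pixels"]
f=lambda im,x,y,w,h:im[y:y+h,x:x+w,::-1]
cv2.imwrite("pics/fin.png",cv2.resize(np.hstack([f(S,215,110,190,180),f(T,210,110,220,180)]),None,fx=1.95,fy=1.95,interpolation=cv2.INTER_CUBIC))
E
```

```text
(no output)
```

View pics/fin.png

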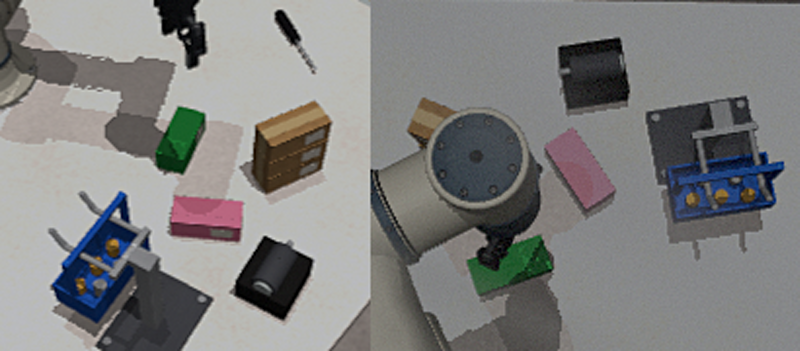

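The final picture shows the basket hanging on both prongs at (95,265) and three aligned cartons at (292,145), with the other things in place. Handing in.

Emit:
carry_out([
  [0,0,0,0,0,0],
  [0,0,0,0,0,0],
  [0,0,0,0,0,0],
  [0,0,0,0,0,0],
])

```text
time: 19.92
tool_pos: [0.5011, 0.0975, 0.3019]
ee_rot: [-0.56, 0.829, 0.0, -0.001]
force: [0.0, 0.4, 0.2]
grip_width: 0.999
gripper_force: 0.0
```

```bash
python3 -c "
from bench import arm
print(arm.close_job())"
```

```text
the job is handed in; nothing more can be done
None
```

The basket hangs by its handle across both prongs and the last carton sits squarely on the stack; the final picture showed nothing else out of place, and I handed the job in at about 20 s (no verdict was returned).

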